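# Press the bearing sleeve into the enlarger's sprung lens carriage

### The job

Draw the slim sleeve straight up off its storage spindle, leaving the spindle standing where it is, and press the sleeve foot first into the bore of the sprung enlarger carriage until its shoulder sits flush on the block all round, then let go. The fit is tight and the carriage gives on its springs, so keep pressing by feel until the shoulder bottoms, but do not drive the carriage down on to its lower stop. Leave the wide sleeve and everything else on the counter alone.

Things in the scene. Friction and masses are not known exactly. Their poses are not given: they have to be found in the camera images.
- sleeve_center (a point): Slim bearing sleeve, plain aluminium, 0.3 kg, 28 mm through-hole, 90 mm tall. Point on its axis half-way up; z along the axis, up. From the foot: body 50 mm diameter, 44 mm long, foot bevelled; shoulder flange 66 mm diameter, 6 mm thick; collar to grip, 46 mm diameter, 40 mm tall, its middle 25 mm above this point. Starts upright over its spindle, foot on the spindle's base disc.
- sleeve_shoulder (a point): Point on the slim sleeve's axis in the plane of its shoulder flange's underside (44 mm above the foot, 1 mm below the sleeve's centre point); z along the axis, up.
- spindle: Storage spindle inside the slim sleeve: loose, free-standing steel, 0.8 kg; base disc 90 mm diameter, 12 mm thick, upright post 25 mm diameter, its top 71 mm above the counter. Origin at the centre of its underside, z up. The sleeve has 1.5 mm of play round the post and is clear once raised 59 mm.
- sleeve_wide: Another, wide sleeve that does not fit the bore: aluminium, flange 84 mm diameter, body 62 mm, collar 58 mm, 64 mm tall. Stands on a spindle of its own. Origin at the centre of its foot.
- spindle_wide: The wide sleeve's storage spindle, same shape as the other. Origin at the centre of its underside.
- bore_mouth (a point): Centre of the bore's mouth in the top face of the enlarger's lens carriage, a dark grey steel block 110 x 110 x 60 mm; the face is 140 mm above the counter at rest; z up, normal to the face. The bore is upright, 53 mm diameter, right through the block. Seated, the sleeve's shoulder underside lies on this face.
- stand: Fixed black base 130 x 130 x 20 mm with four spring posts that carry the carriage; origin at the centre of its underside. The fit: the sleeve's body drops freely into the bore until its foot meets a tight friction ring, 18 to 26 mm below the mouth. The ring must be driven down ahead of the foot by a steady push of about 12 N until the shoulder bottoms; it stays where it is driven.
- carriage (a joint): How far the carriage is pushed down on its springs, m: 0 at rest (top), 0.040 on its lower stop. It gives under any push above a few N, so the block sinks under the sleeve while it is pressed, and rises gently by itself when let go. A push of 15 to 19 N bottoms the shoulder; from about 22 N the carriage nears its stop.
- reel: Bystander: white plastic film reel, 92 mm across, 60 mm high. Origin at the centre of its underside.
- stopper: Bystander: amber glass bottle stopper, 56 mm across, 66 mm high. Origin at the centre of its underside.
- squeegee: Bystander: grey rubber squeegee block 40 x 150 mm, 59 mm high. Origin at the centre of its underside.
- tank: Bystander: black round developing tank, 94 mm across, 118 mm high. Origin at the centre of its underside.
- loupe: Bystander: black focusing loupe, 60 mm across, 57 mm high. Origin at the centre of its underside.
- tongs: Bystander: steel print tongs lying flat, 160 mm long, 10 mm high. Origin at the middle of its underside.
There are look-alikes about, which are no part of the job. Leave any purple look-alike of the stand alone.

How it is judged (in metres and radians):
On the way, in this order (a step that is already met when the one before it is completed fails the run):
1. the slim sleeve is lifted clear off its spindle, which stays standing (z of sleeve_shoulder in the frame of spindle above 0.115 m and angle between spindle's own z axis and vertical below 0.1 rad), for 0.1 s.
2. the sleeve's foot has entered the bore (z of sleeve_shoulder in the frame of bore_mouth below 0.036 m and horizontal distance between sleeve_shoulder and bore_mouth below 0.004 m), for 0.1 s.
At the end, for the whole second after the job is handed in: The slim sleeve stands foot down in the bore, its shoulder's underside within 2 mm of the carriage's top face, on its axis within 3 mm and square within 0.04 rad; the carriage has risen to within 4 mm of its rest height and is still; the sleeve's spindle stands upright within 60 mm of where it was (z of sleeve_shoulder in the frame of bore_mouth between -0.003 and 0.002 m and horizontal distance between sleeve_shoulder and bore_mouth below 0.003 m and angle between the z axis of sleeve_shoulder and the z axis of bore_mouth, either way round below 0.04 rad and height (world z) of sleeve_center above 0.13 m and value of joint carriage below 0.004 m and velocity of joint carriage below 0.01 m/s and angle between spindle's own z axis and vertical below 0.1 rad and distance of spindle from where it was at the start of the episode below 0.06 m); the robot touches nothing.
It fails at once if the carriage is driven down on to its lower stop (value of joint carriage above 0.038 m).
It fails at once if the spindle is carried up with the sleeve (height (world z) of spindle above 0.02 m).
It fails at once if the spindle is knocked over (angle between spindle's own z axis and vertical above 0.4 rad).
It fails at once if the wide sleeve or its spindle is disturbed (distance of any of sleeve_wide, spindle_wide from where it was at the start of the episode above 0.03 m).
It fails at once if a bystander is pushed away (distance of any of reel, stopper, squeegee, tank, loupe, tongs from where it was at the start of the episode above 0.03 m).
It also fails if it takes over 56 s, if anything falls off the work surface, if the arm or the gripper's body presses on something with over 40 N, if the wrist force passes 120 N, or if a joint passes its speed limit or range.

### The arm

A 6-joint arm with a two-finger parallel gripper is mounted at the origin on the work surface. World frame = base frame: x ahead of the robot, y to its left, z up, the work surface at z = 0. Lengths are in mm, angles in rad, forces in N, time in s.
With the tool pointing down it reaches from about 350 to 875 mm from the base axis. Payload 4.2 kg.
Tool frame: the origin (TCP) lies at the very end of the fingers, on their centre line; the grasp point (between the pads) lies 19 mm behind it; z points along the fingers, y is the line along which they close (so a half turn about z gives the same grasp; the last joint's range is limited). The gripper opens to 85 mm and grips with 20 to 120 N. Pads are 22 mm wide; open, the fingers measure 114 mm over their backs; the gripper's body (76 mm by 85 mm) begins 54 mm behind the grasp point. The pads swing forward as they close: fully open they stand 13 mm farther back than shut.
Start: joints at [1.373, 0.385, 0.008, 0, -1.194, -0.259], TCP at [275.64, 560.911, 231.312] pointing down, gripper open.
Joint ranges: [-3.14, 3.14], [-1.21, 2.06], [-1.07, 1.41], [-3.16, 2.05], [-2.99, -0.16], [-3.1, 3.1]. Speed limits (rad/s): [2.79, 2.79, 3.14, 3.14, 3.14, 3.14].

### API

Orientations are given as a unit quaternion [x, y, z, w].
In Python, from bench import arm gives the robot as it stands.
- The arm moves only by the tool servo_tool, never from a script. Its argument "rows" is a list that holds one entry, the list of rows, each a list of 7 numbers: the finger opening in mm, from 0 to 85.4, then the shift along the tool's x, y, z in mm, then the turn, a rotation vector about the tool's x, y, z in rad. A call has 1 to 10 rows; each row is the pose to reach, as a shift and turn from the pose commanded when the call began, along the tool's axes at that moment; what a row does not reach only later rows make up. A row lasts 1/8 s, in which the tool goes at most 62.5 mm and 10.7 degrees, less where a joint would pass 70% of its speed; a pose out of reach is approached as far as the arm can. A call with a gripper value outside its range is refused whole. The fingers move at their own pace and stop on an object; the grip force is fixed at half the most. Time passes only in rows, so rows that repeat a pose let the fingers close. It gives the time, the measured TCP pose, the force, the opening and the grip force at its end, in the units of the state.
- arm.read_state(): the state, without advancing time (a new reading comes with each control period).
- arm.get_image(name): name is "scene" or "side" or "wrist"; returns the picture (384x512x3 uint8, red, green, blue); there is no depth.
- arm.camera_params(name): a dict with "intrinsics" (3x3 intrinsics, pixels), "D" ([k1, k2, p1, p2, k3] as OpenCV has them; the pictures are not rectified), "R" (3x3) and "t" (3): a world point X has camera coordinates R X + t. Camera axes: x right, y down, z forward; pixel columns grow to the right and rows downward; lengths in mm; the calibration is good to about 2 mm. A picture is of the moment at which its call begins: read the wrist's pose just before it. camera_params takes no time and is no camera call; for the wrist camera it gives the pose at the moment of the call.
- arm.job_done(): hands the job in; it is judged then, once.
The state is a dict: "clock": time; "joints": joint angles; "joint_vel": joint speeds; "joint_efforts": joint torques, N m; "position": TCP position; "ee_rot": TCP orientation; "contact_force": force on the tool from outside, world axes, zero at the start; "wrist_torque": the same for the moment, N m; "gripper_width": finger opening in mm; "grasp_force": force on a finger pad.
Only numpy, scipy, OpenCV 4.12 (cv2) and the standard library are available. Lean on these libraries where they do the work, as an engineer would, in place of code of your own. Each camera call takes 0.05 s, during which the arm holds its last target. There are 200 camera calls.

## Working session

There is one attempt and no reset: what is moved stays moved. The work goes in short steps, Python scripts to look and compute and a tool call to move; the robot and the scene stay as the last step left them, time stands still between calls to the robot, and variables do not carry over. Pictures are saved under pics/ and viewed, at most 12 in all, crops included, and the job is handed in when it is done.

Besides the shell and the picture viewer there is one more tool, called after "Call:" in YAML: its name, and indented under it one key for each argument. servo_tool: Moves the arm, as the interface text tells. Its arguments: {"type":"object","properties":{"rows":{"type":"array"}},"required":["rows"]}

```bash
mkdir -p pics
cat > h.py <<'E'
import numpy as np,cv2
from bench import arm
def save(name,f):
    p=arm.camera_params(name); im=arm.get_image(name)
    cv2.imwrite(f,im[:,:,::-1]); np.savez(f[:-4]+'.npz',im=im,**{k:np.array(p[k],float) for k in('intrinsics','D','R','t')}); return im
def load(f): return np.load(f)
def ray(p,uv):
    n=cv2.undistortPoints(np.array([[uv]],float),p['intrinsics'],p['D'])[0,0]
    R=p['R'];return -R.T@p['t'],R.T@np.array([n[0],n[1],1])
def onz(p,uv,z):
    o,d=ray(p,uv);return o+d*(z-o[2])/d[2]
def proj(p,X):
    return cv2.projectPoints(np.array(X,float).reshape(-1,3),cv2.Rodrigues(p['R'])[0],p['t'],p['intrinsics'],p['D'])[0][:,0]
E
python3 - <<'E'
from h import *
for n in('scene','side','wrist'): save(n,f'pics/{n}0.png')
a=[cv2.imread(f'pics/{n}0.png') for n in('scene','side','wrist')]
cv2.imwrite('pics/all0.png',np.vstack([cv2.resize(np.hstack(a[:2]),(800,300)),np.hstack([cv2.resize(a[2],(400,300)),np.zeros((300,400,3),np.uint8)])]))
for n in('scene','side','wrist'):
    p=load(f'pics/{n}0.npz');print(n,(-p['R'].T@p['t']).round(),p['R'][2].round(2),p['intrinsics'][0,0])
print(arm.read_state())
E
```

```text
scene [1323.  661. 1045.] [-0.57 -0.44 -0.69] 479.75661360797886
side [-201. -825. 1171.] [ 0.48  0.57 -0.67] 476.3952633444425
wrist [336. 531. 373.] [-0.24  0.11 -0.96] 340.3970982189166
{'clock': 0.15, 'joints': array([ 1.37256804e+00,  3.85344372e-01,  6.96950531e-03, -3.47018963e-04,
       -1.19401058e+00, -2.58590370e-01]), 'joint_vel': array([ 6.62434565e-04, -3.92300419e-03,  5.40043130e-03,  3.35131680e-03,
        5.00827907e-04,  4.84394839e-05]), 'joint_efforts': array([-1.91251497e-04, -3.92676222e+01,  1.88582379e+01,  4.18858185e+00,
       -3.39541468e-03, -6.59048453e-06]), 'position': array([275.48526858, 560.52936136, 230.50673851]), 'ee_rot': array([ 9.74012994e-01, -2.26490684e-01, -1.37236963e-04,  7.99063603e-04]), 'contact_force': array([ 0.10011656, -0.06597751,  0.42811957]), 'wrist_torque': array([-0.03903929,  0.02798817, -0.00511576]), 'grasp_force': 0.0, 'gripper_width': 85.26860886427566}
```

View pics/all0.png

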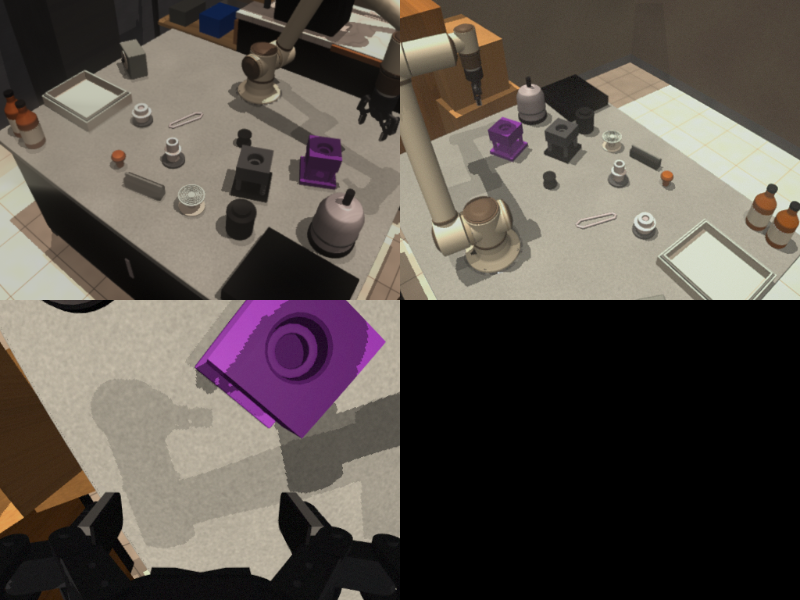

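Candidates, in full-size pixels:
- **Sleeves:** the slim one looks like the object at scene (220,195) / side (280,218): tall, with a narrow collar. The squat, wider one is at scene (181,145) / side (313,285).
- **Blocks:** the dark grey one at scene (325,205) / side (208,172) is the carriage. The purple one is the look-alike.

I'll confirm both in enlarged crops.

Run:
```python
from h import *
s=cv2.imread('pics/scene0.png');d=cv2.imread('pics/side0.png')
c=lambda im,x,y,w,h:cv2.resize(im[y:y+h,x:x+w],(400,300),interpolation=cv2.INTER_CUBIC)
cv2.imwrite('pics/crop0.png',np.vstack([np.hstack([c(s,160,120,120,90),c(s,270,170,120,90)]),np.hstack([c(d,240,190,120,90),c(d,160,130,120,90)])]))
```

```text
(no output)
```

View pics/crop0.png

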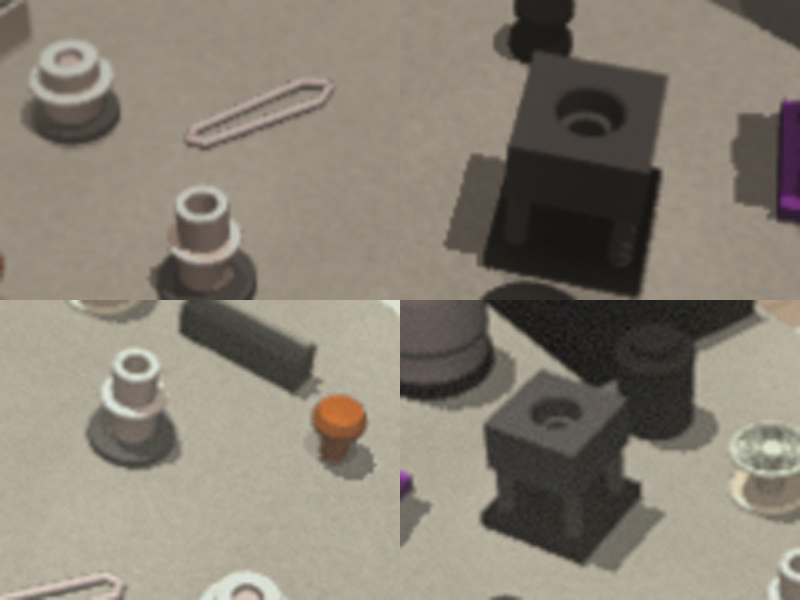

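The crops show the slim sleeve top at scene (221,181.5) / side (281,209.5). It is tall with a narrow collar, so it fits the description. The dark grey block's bore is at scene (327,204.5) / side (207,163).

Run:
```python
from h import *
s=load('pics/scene0.npz');d=load('pics/side0.npz')
cs=lambda u,v,x,y:(x+u*.3-.35,y+v*.3-.35)
for n,a,b,z in(('sleeve',(220.9,181.2),(280.5,209.3),102),('bore',(326.8,204.3),(206.6,163.1),140)):print(n,onz(s,a,z).round(1),onz(d,b,z).round(1))
for q in[(135,52),(267,74),(248,170),(110,148)]:print('sc',onz(s,cs(*q,270,170),140).round(1))
for q in[(141,72),(228,98),(173,160),(86,128)]:print('sd',onz(d,cs(*q,160,130),140).round(1))
st=arm.read_state()
from scipy.spatial.transform import Rotation as Q
print(st['position'],Q.from_quat(st['ee_rot']).as_matrix().round(3))
w=load('pics/wrist0.npz');R=Q.from_quat(st['ee_rot']).as_matrix()
print('cam in tool',R.T@(-w['R'].T@w['t']-st['position']),(w['R']@R).round(3))
for nm,a,b in(('reel',(245,255),(270,180)),('tank',(308,275),(236,158)),('loupe',(312,178),(192,233)),('stopper',(151,203),(342,228)),('squeegee',(184,237),(315,200)),('tongs',(237,154),(253,281)),('wide',(181,145),(313,285))):
  print(nm,onz(s,a,40).round(),onz(d,b,40).round())
```

```text
sleeve [589.5 -24.1 102. ] [591.4 -29.5 102. ]
bore [519.1 281.6 140. ] [517.8 277.1 140. ]
sc [484.6 207.9 140. ]
sc [441.8 306.9 140. ]
sc [542.1 346.6 140. ]
sc [586.3 250.1 140. ]
sd [544.7 343.9 140. ]
sd [590.4 248.7 140. ]
sd [485.  202.1 140. ]
sd [444.9 300.2 140. ]
[275.48526858 560.52936136 230.50673851] [[ 0.897 -0.441 -0.001]
 [-0.441 -0.897 -0.001]
 [ 0.     0.002 -1.   ]]
cam in tool [  67.49878271   -0.27771355 -142.52077072] [[ 0.001  1.    -0.002]
 [-0.964  0.    -0.266]
 [-0.266  0.002  0.964]]
reel [719. 164.  40.] [712. 157.  40.]
tank [673. 332.  40.] [695. 339.  40.]
loupe [361. 145.  40.] [337. 114.  40.]
stopper [ 736. -173.   40.] [ 737. -178.   40.]
squeegee [772.  -6.  40.] [764. -24.  40.]
tongs [ 411. -111.   40.] [ 368. -161.   40.]
wide [ 487. -289.   40.] [ 496. -284.   40.]
```

```bash
cat >> h.py <<'E'
from scipy.spatial.transform import Rotation as Q
def to(*X):
    s=arm.read_state();R=Q.from_quat(s['ee_rot']).as_matrix()
    print('shift',(R.T@(np.array(X)-s['position'])).round(1),'pos',s['position'].round(1),'F',s['contact_force'].round(1))
E
python3 -c "
from h import *
to(518,279,240)"
```

```text
shift [341.8 145.7  -9.2] pos [275.5 560.5 230.5] F [ 0.1 -0.1  0.4]
```

Call:
servo_tool:
  rows:
    - [[85,43,18,-9,0,0,0],[85,95,40,-9,0,0,0],[85,150,64,-9,0,0,0],[85,205,88,-9,0,0,0],[85,258,110,-9,0,0,0],[85,305,130,-9,0,0,0],[85,335,143,-9,0,0,0],[85,342,146,-9,0,0,0],[85,342,146,-9,0,0,0]]

```text
clock: 1.27
position: [518.1, 278.9, 240.0]
ee_rot: [0.974, -0.227, -0.0, 0.0]
contact_force: [0.5, 0.3, 0.2]
gripper_width: 85.0
grasp_force: 0.0
```

```bash
python3 -c "
from h import *
save('wrist','pics/w1.png');to(590.5,-27,202)"
```

```text
shift [200.4 243.   38.1] pos [517.8 279.5 240.1] F [-0.6 -1.   0.2]
```

View pics/w1.png

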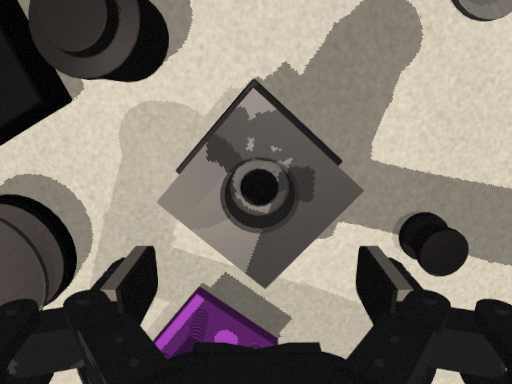

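The bore rim shows as an ellipse centred near (259,195). The diagonals of the block's top face cross at about (260,195). Next is the sleeve.

Call:
servo_tool:
  rows:
    - [[85,25,30,0,0,0,0],[85,58,70,0,0,0,0],[85,94,114,8,0,0,0],[85,130,158,18,0,0,0],[85,163,198,28,0,0,0],[85,188,228,36,0,0,0],[85,200,243,38,0,0,0],[85,200,243,38,0,0,0],[85,200,243,38,0,0,0]]

```text
clock: 2.45
position: [590.6, -25.9, 202.7]
ee_rot: [0.974, -0.226, 0.0, -0.0]
contact_force: [-0.6, -0.0, 0.4]
gripper_width: 85.0
grasp_force: 0.0
```

```bash
python3 -c "
from h import *
save('wrist','pics/w2.png')
a=cv2.imread('pics/w2.png')[80:330,120:400];b=cv2.imread('pics/w1.png')[140:250,200:320]
cv2.imwrite('pics/w2c.png',np.hstack([cv2.resize(a,(448,400),interpolation=cv2.INTER_CUBIC),cv2.resize(b,(344,400),interpolation=cv2.INTER_CUBIC)]))
to(590.5,-27,202)"
```

```text
shift [0.4 1.1 0.8] pos [590.6 -25.8 202.8] F [-0.  -0.4  0.7]
```

View pics/w2c.png

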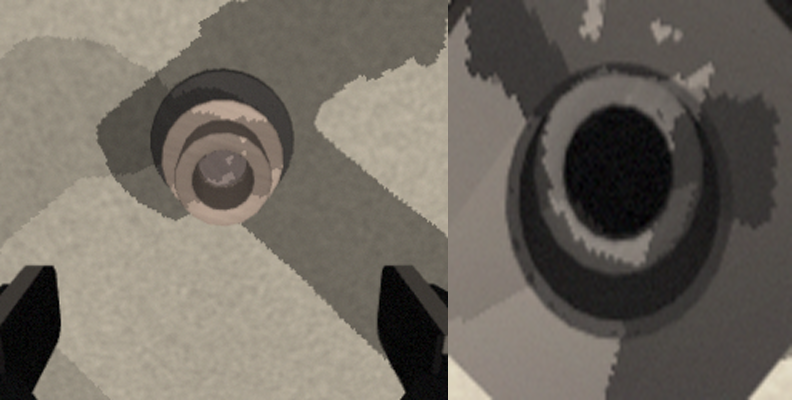

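The sleeve's collar top is centred at about (259.4,191.3) in w2. The bore mouth is at about (260.3,195) in w1.

Run:
```python
from h import *
a=load('pics/w1.npz');b=load('pics/w2.npz')
print('bore',onz(a,(260.3,195),140))
ths=np.linspace(0,6.28,60)
print('sleeve',onz(b,(259.4,191.3),102))
# collar extremes check, bore predicted extents
for p,c,r in((a,onz(a,(260.3,195),140),26.5),(b,onz(b,(259.4,191.3),102),23),(b,onz(b,(259.4,191.3),102),14)):
    q=proj(p,np.c_[c[0]+r*np.cos(ths),c[1]+r*np.sin(ths),0*ths+c[2]]);print(q.min(0).round(1),q.max(0).round(1))
f=[(255,79),(364,190),(264,288),(157,201)]
print(np.mean([onz(a,x,140) for x in f],0))
s=onz(b,(259.4,191.3),102);to(s[0],s[1],66)
```

```text
bore [516.276677   276.45173323 140.        ]
sleeve [591.59935798 -28.92187421 102.        ]
[224.5 159.6] [296.  228.5]
[228.4 160.6] [290.4 220.6]
[240.5 172.8] [278.3 209.3]
[517.14218886 276.24060336 140.        ]
shift [  2.2   2.4 136.8] pos [590.6 -25.8 202.8] F [-0.  -0.4  0.7]
```

Call:
servo_tool:
  rows:
    - [[85,2.2,2.4,30,0,0,0],[85,2.2,2.4,65,0,0,0],[85,2.2,2.4,95,0,0,0],[85,2.2,2.4,118,0,0,0],[85,2.2,2.4,130,0,0,0],[85,2.2,2.4,136,0,0,0],[85,2.2,2.4,136,0,0,0]]

```text
clock: 3.38
position: [591.7, -30.0, 66.7]
ee_rot: [0.974, -0.226, 0.0, -0.0]
contact_force: [-0.2, -0.3, -0.3]
gripper_width: 85.3
grasp_force: 0.0
```

```bash
python3 -c "
from h import *
save('wrist','pics/w3.png');to(591.6,-28.9,66)
save('side','pics/s3.png')
a=cv2.imread('pics/s3.png')[150:280,220:350]
cv2.imwrite('pics/w3c.png',np.hstack([cv2.resize(cv2.imread('pics/w3.png'),(400,300)),cv2.resize(a,(300,300))]))"
```

```text
shift [-0.9 -0.9  1.1] pos [592.  -30.2  67.1] F [-0.2 -0.5  0.2]
```

View pics/w3c.png

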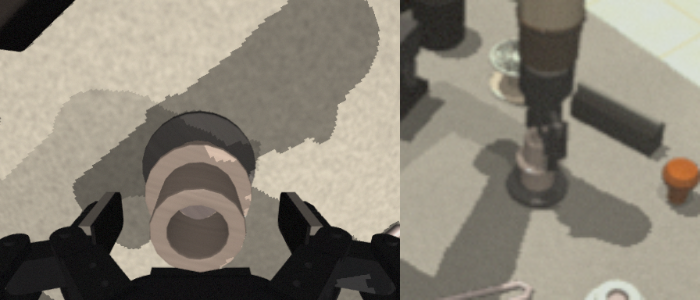

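Call:
servo_tool:
  rows:
    - [[70,-0.5,-0.5,0,0,0,0],[60,-0.5,-0.5,0,0,0,0],[52,-0.5,-0.5,0,0,0,0],[46,-0.5,-0.5,0,0,0,0],[38,-0.5,-0.5,0,0,0,0],[38,-0.5,-0.5,0,0,0,0],[38,-0.5,-0.5,0,0,0,0],[38,-0.5,-0.5,0,0,0,0]]

```text
clock: 4.47
position: [591.6, -29.6, 66.7]
ee_rot: [0.974, -0.226, 0.001, -0.0]
contact_force: [-0.1, 2.5, 3.9]
gripper_width: 44.1
grasp_force: 60.8
```

```bash
python3 -c "
from h import *
to(591.6,-28.9,66);print(onz(load('pics/w3.npz'),(253.4,293),102))"
```

```text
shift [-0.3 -0.6  0.7] pos [591.6 -29.6  66.7] F [-0.1  2.5  3.9]
[593.04434233 -29.39147679 102.        ]
```

Call:
servo_tool:
  rows:
    - [[38,-0.5,-0.5,-3,0,0,0],[38,-0.5,-0.5,-8,0,0,0],[38,-0.5,-0.5,-14,0,0,0],[38,-0.5,-0.5,-20,0,0,0],[38,-0.5,-0.5,-20,0,0,0]]

```text
clock: 5.1
position: [591.1, -29.1, 87.0]
ee_rot: [0.974, -0.226, 0.0, -0.0]
contact_force: [-0.4, 0.0, -2.8]
gripper_width: 43.9
grasp_force: 61.6
```

```bash
python3 -c "
from h import *
to(591.6,-28.9,200);save('side','pics/s4.png');save('scene','pics/c4.png')
a=cv2.imread('pics/s4.png')[150:280,220:350];b=cv2.imread('pics/c4.png')[110:240,160:290]
cv2.imwrite('pics/w4c.png',cv2.resize(np.hstack([a,b]),(780,390)))"
```

```text
shift [   0.5   -0.4 -113. ] pos [591.1 -29.1  87. ] F [-0.4  0.  -2.8]
```

View pics/w4c.png

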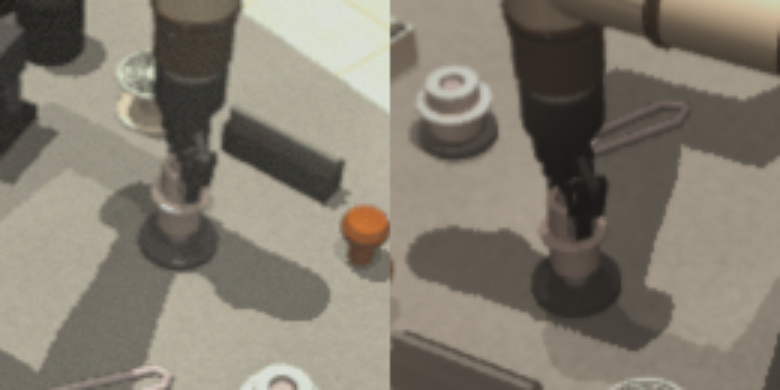

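The spindle stayed on the counter. The wrist force of -2.8 N is the sleeve's weight, so I'll keep lifting.

Call:
servo_tool:
  rows:
    - [[38,0,0,-10,0,0,0],[38,0,0,-25,0,0,0],[38,0,0,-45,0,0,0],[38,0,0,-70,0,0,0],[38,0,0,-100,0,0,0],[38,0,0,-130,0,0,0],[38,0,0,-148,0,0,0],[38,0,0,-153,0,0,0],[38,0,0,-153,0,0,0]]

```text
clock: 6.32
position: [590.7, -29.0, 239.5]
ee_rot: [0.974, -0.227, 0.0, -0.0]
contact_force: [-0.6, 0.0, -3.7]
gripper_width: 44.1
grasp_force: 61.8
```

```bash
python3 -c "
from h import *
to(516.6,276.4,235)"
```

```text
shift [-201.2 -241.4    4.6] pos [590.7 -29.  239.5] F [-0.6  0.  -3.7]
```

Call:
servo_tool:
  rows:
    - [[38,-20,-24,0,0,0,0],[38,-50,-60,0,0,0,0],[38,-87,-104,0,0,0,0],[38,-124,-149,0,0,0,0],[38,-158,-190,0,0,0,0],[38,-185,-222,0,0,0,0],[38,-198,-237,0,0,0,0],[38,-201,-241.4,5,0,0,0],[38,-201,-241.4,5,0,0,0],[38,-201,-241.4,5,0,0,0]]

```text
clock: 7.58
position: [517.3, 275.0, 234.1]
ee_rot: [0.974, -0.227, -0.0, 0.0]
contact_force: [-0.0, -0.1, -3.1]
gripper_width: 44.2
grasp_force: 61.9
```

```bash
python3 -c "
from h import *
save('wrist','pics/w5.png');to(516.6,276.4,205)
a=cv2.imread('pics/w5.png')[100:384,100:420]
cv2.imwrite('pics/w5c.png',cv2.resize(a,(640,568)))"
```

```text
shift [-1.3 -0.8 29.3] pos [517.4 275.1 234.3] F [-0.7  0.5 -3.3]
```

View pics/w5c.png

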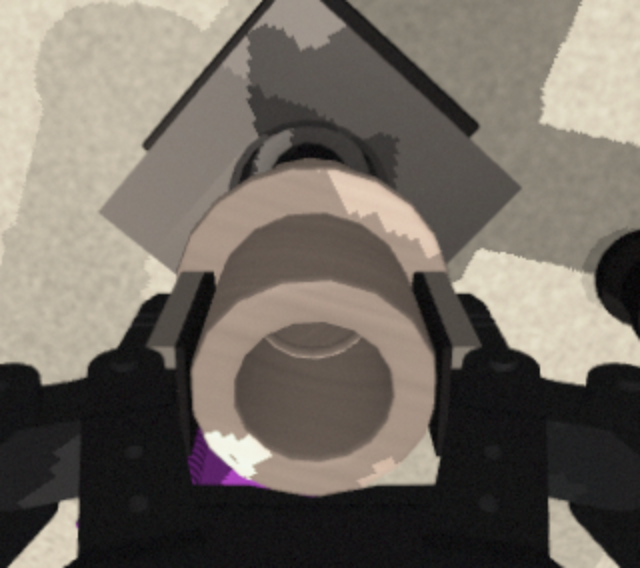

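The sleeve is gripped squarely between the pads, with its collar top at about (257,294). The bore mouth shows behind its flange.

Run:
```python
from h import *
p=load('pics/w5.npz');print(onz(p,(257,294),269.5),onz(p,(257.2,295.5),269.5))
th=np.linspace(0,6.28,60)
for c,r,z in(((517.3,275.1),23,269.5),((517.3,275.1),33,229.5),((516.6,276.4),26.5,140)):
    q=(proj(p,np.c_[c[0]+r*np.cos(th),c[1]+r*np.sin(th),0*th+z])-100)*2;print(q.min(0).round(),q.max(0).round())
f=[(100,211),(521,187)]
print([onz(p,(100+x/2,100+y/2),140).round(1) for x,y in f])
f=[(364,190),(157,201)];a=load('pics/w1.npz');print([onz(a,x,140).round(1) for x in f])
```

```text
[517.77110333 274.691399   269.5       ] [517.18408793 274.89980872 269.5       ]
[185. 272.] [441. 495.]
[173. 161.] [452. 418.]
[237. 124.] [383. 265.]
[array([545.6, 348. , 140. ]), array([485.8, 205.9, 140. ])]
[array([485.7, 205.5, 140. ]), array([546.2, 347.9, 140. ])]
```

Call:
servo_tool:
  rows:
    - [[38,-1,-0.7,10,0,0,0],[38,-1,-0.7,24,0,0,0],[38,-1,-0.7,34,0,0,0],[38,-1,-0.7,39,0,0,0],[38,-1,-0.7,43,0,0,0],[38,-1,-0.7,47,0,0,0],[38,-1,-0.7,51,0,0,0],[38,-1,-0.7,51,0,0,0]]

```text
clock: 8.62
position: [516.3, 277.3, 183.0]
ee_rot: [0.974, -0.226, -0.0, 0.0]
contact_force: [0.0, -0.5, -2.8]
gripper_width: 43.9
grasp_force: 62.0
```

```bash
python3 -c "
from h import *
to(516.8,276.3,170);print(arm.read_state()['wrist_torque'])"
```

```text
shift [ 0.9  0.6 13. ] pos [516.3 277.3 183. ] F [ 0.  -0.5 -2.8]
[-0.03716244 -0.0314476   0.03056526]
```

Call:
servo_tool:
  rows:
    - [[38,0.5,0.3,2,0,0,0],[38,0.5,0.3,4,0,0,0],[38,0.5,0.3,6,0,0,0],[38,0.5,0.3,8,0,0,0],[38,0.5,0.3,10,0,0,0],[38,0.5,0.3,12,0,0,0],[38,0.5,0.3,14,0,0,0],[38,0.5,0.3,14,0,0,0]]

```text
clock: 9.62
position: [516.8, 276.8, 169.4]
ee_rot: [0.974, -0.226, 0.0, 0.0]
contact_force: [0.6, 0.5, -2.3]
gripper_width: 44.2
grasp_force: 62.2
```

Call:
servo_tool:
  rows:
    - [[38,0,0,2,0,0,0],[38,0,0,4,0,0,0],[38,0,0,6,0,0,0],[38,0,0,8,0,0,0],[38,0,0,8,0,0,0]]

```text
clock: 10.25
position: [517.0, 276.9, 162.5]
ee_rot: [0.974, -0.226, 0.0, -0.0]
contact_force: [-3.6, -0.9, 6.7]
gripper_width: 44.3
grasp_force: 63.2
```

Call:
servo_tool:
  rows:
    - [[38,0,0,2,0,0,0],[38,0,0,4,0,0,0],[38,0,0,6,0,0,0],[38,0,0,8,0,0,0],[38,0,0,8,0,0,0]]

```text
clock: 10.88
position: [517.0, 276.8, 154.9]
ee_rot: [0.974, -0.226, 0.001, -0.0]
contact_force: [-3.8, -1.4, 7.7]
gripper_width: 44.1
grasp_force: 63.3
```

Call:
servo_tool:
  rows:
    - [[38,0,0,2,0,0,0],[38,0,0,4,0,0,0],[38,0,0,6,0,0,0],[38,0,0,8,0,0,0],[38,0,0,8,0,0,0]]

```text
clock: 11.5
position: [517.0, 276.8, 146.9]
ee_rot: [0.974, -0.226, 0.001, -0.0]
contact_force: [-3.6, -1.4, 7.9]
gripper_width: 43.8
grasp_force: 63.4
```

Call:
servo_tool:
  rows:
    - [[38,-0.5,0.3,2,0,0,0],[38,-0.5,0.3,4,0,0,0],[38,-0.5,0.3,6,0,0,0],[38,-0.5,0.3,8,0,0,0],[38,-0.5,0.3,8,0,0,0]]

```text
clock: 12.12
position: [516.9, 276.8, 139.3]
ee_rot: [0.974, -0.226, 0.001, -0.0]
contact_force: [-3.0, -1.1, 10.2]
gripper_width: 44.1
grasp_force: 63.6
```

Call:
servo_tool:
  rows:
    - [[38,-0.3,0,1,0,0,0],[38,-0.3,0,2,0,0,0],[38,-0.3,0,3,0,0,0],[38,-0.3,0,4,0,0,0],[38,-0.3,0,4,0,0,0]]

```text
clock: 12.75
position: [516.8, 276.9, 136.0]
ee_rot: [0.974, -0.226, 0.001, -0.0]
contact_force: [-4.6, -2.0, 11.6]
gripper_width: 44.2
grasp_force: 63.8
```

Call:
servo_tool:
  rows:
    - [[38,0,0,1,0,0,0],[38,0,0,2,0,0,0],[38,0,0,3,0,0,0],[38,0,0,3,0,0,0]]

```text
clock: 13.25
position: [516.8, 276.9, 133.3]
ee_rot: [0.974, -0.226, 0.001, -0.0]
contact_force: [-4.2, -3.3, 13.6]
gripper_width: 43.8
grasp_force: 63.9
```

```bash
python3 -c "
from h import *
to(517,276,130);save('wrist','pics/w6.png');save('side','pics/s6.png');save('scene','pics/c6.png')
w=cv2.resize(cv2.imread('pics/w6.png')[100:384,100:420],(400,300))
c=lambda f,x,y:cv2.resize(cv2.imread(f)[y:y+75,x:x+100],(400,300),interpolation=cv2.INTER_CUBIC)
cv2.imwrite('pics/w6c.png',np.vstack([np.hstack([c('pics/s6.png',160,130),c('pics/c6.png',280,170)]),np.hstack([w,w*0])]))"
```

```text
shift [0.5 0.7 3.3] pos [516.8 276.9 133.3] F [-4.2 -3.3 13.6]
```

View pics/w6c.png

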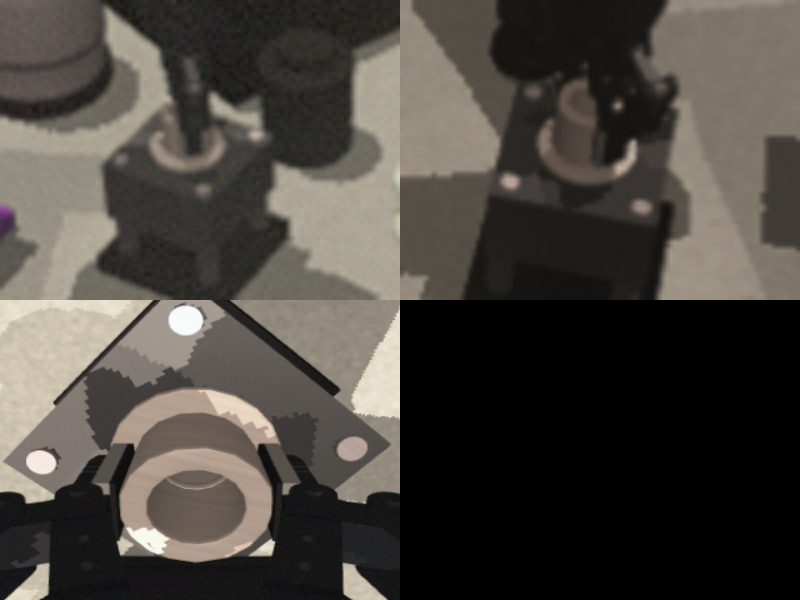

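All four post tops now stand proud, so the carriage has sunk, and the flange is close to the face. I'll measure the face height from its left and right corners, at about (103,252) and (412,236).

Run:
```python
from h import *
p=load('pics/w6.npz');L=(100+4*.8,100+161*284/300);Rr=(100+390*.8,100+144*284/300)
for z in range(108,132,3):
    a,b=onz(p,L,z),onz(p,Rr,z);print(z,np.hypot(*(a-b)[:2]).round(1),((a+b)/2).round(1))
# corner px of post tops visible: fit subpixel corners via big crop lines
g=cv2.cvtColor(p['im'],cv2.COLOR_RGB2GRAY)
cv2.imwrite('pics/w6d.png',np.hstack([cv2.resize(g[215:290,85:155],(373,400)),cv2.resize(g[200:275,370:440],(373,400))]))
```

```text
108 168.6 [510.1 280.2 108. ]
111 165.6 [511.3 279.6 111. ]
114 162.6 [512.5 279.  114. ]
117 159.6 [513.7 278.4 117. ]
120 156.6 [514.9 277.8 120. ]
123 153.6 [516.1 277.3 123. ]
126 150.6 [517.3 276.7 126. ]
129 147.6 [518.5 276.1 129. ]
```

View pics/w6d.png

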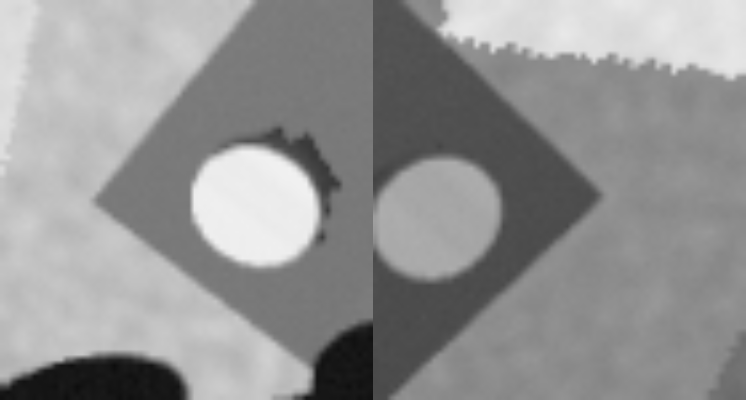

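The corner span puts the face at z≈122.5, and the shoulder works out at 133.3−10.7 = 122.6. So it has bottomed with the carriage about 17.5 mm down. I'll press slightly more to be sure, then ease back up with it.

Call:
servo_tool:
  rows:
    - [[38,0,0,1,0,0,0],[38,0,0,2,0,0,0],[38,0,0,3,0,0,0],[38,0,0,3,0,0,0],[38,0,0,3,0,0,0]]

```text
clock: 14.02
position: [516.9, 276.9, 130.7]
ee_rot: [0.974, -0.226, 0.002, -0.0]
contact_force: [-4.6, -2.7, 15.2]
gripper_width: 43.7
grasp_force: 64.1
```

Call:
servo_tool:
  rows:
    - [[38,0,0,-2,0,0,0],[38,0,0,-4,0,0,0],[38,0,0,-6,0,0,0],[38,0,0,-8,0,0,0],[38,0,0,-10,0,0,0],[38,0,0,-12,0,0,0],[38,0,0,-14,0,0,0],[38,0,0,-15,0,0,0],[38,0,0,-15,0,0,0],[38,0,0,-15,0,0,0]]

```text
clock: 15.28
position: [516.8, 276.9, 144.0]
ee_rot: [0.974, -0.226, 0.001, -0.0]
contact_force: [-2.1, -1.3, 7.4]
gripper_width: 43.9
grasp_force: 63.1
```

Call:
servo_tool:
  rows:
    - [[38,0,0,-1,0,0,0],[38,0,0,-2,0,0,0],[38,0,0,-3,0,0,0],[38,0,0,-4,0,0,0],[38,0,0,-4,0,0,0]]

```text
clock: 15.9
position: [516.7, 276.9, 147.4]
ee_rot: [0.974, -0.226, 0.001, -0.0]
contact_force: [-0.2, -1.0, 4.1]
gripper_width: 44.0
grasp_force: 62.9
```

Call:
servo_tool:
  rows:
    - [[48,0,0,-1,0,0,0],[55,0,0,-2,0,0,0],[65,0,0,-3,0,0,0],[75,0,0,-3,0,0,0],[85,0,0,-3,0,0,0],[85,0,0,-3,0,0,0],[85,0,0,-3,0,0,0]]

```text
clock: 16.77
position: [515.9, 276.9, 149.3]
ee_rot: [0.974, -0.226, -0.0, 0.0]
contact_force: [-0.4, -0.3, -0.4]
gripper_width: 85.0
grasp_force: 0.0
```

Call:
servo_tool:
  rows:
    - [[85,0,0,-5,0,0,0],[85,0,0,-15,0,0,0],[85,0,0,-35,0,0,0],[85,0,0,-60,0,0,0],[85,0,0,-80,0,0,0],[85,0,0,-90,0,0,0],[85,0,0,-90,0,0,0]]

```text
clock: 17.65
position: [516.1, 277.1, 240.1]
ee_rot: [0.974, -0.226, 0.0, -0.001]
contact_force: [-0.1, -0.2, -0.6]
gripper_width: 84.9
grasp_force: 0.0
```

```bash
python3 -c "
from h import *
to(517,276,240);save('wrist','pics/w7.png');save('side','pics/s7.png');save('scene','pics/c7.png')
w=cv2.resize(cv2.imread('pics/w7.png')[60:300,100:420],(400,300))
c=lambda f,x,y,k=1:cv2.resize(cv2.imread(f)[y:y+75*k,x:x+100*k],(400,300),interpolation=cv2.INTER_CUBIC)
cv2.imwrite('pics/w7c.png',np.vstack([np.hstack([c('pics/s7.png',160,130),c('pics/c7.png',280,170)]),np.hstack([w,c('pics/c7.png',150,100,2)])]))"
```

```text
shift [1.3 0.6 0.1] pos [516.1 277.1 240.1] F [-0.1 -0.2 -0.6]
```

View pics/w7c.png

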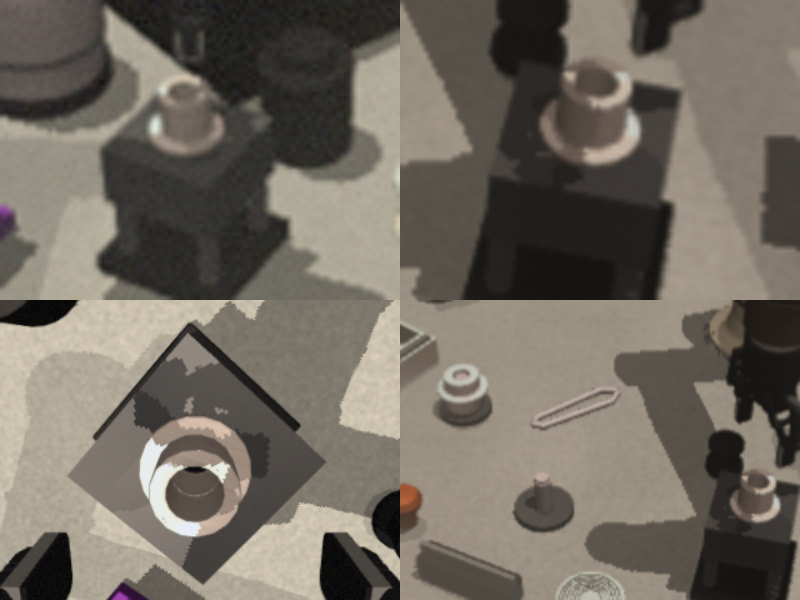

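Run:
```python
from h import *
p=load('pics/w7.npz');th=np.linspace(0,6.28,90)
for dz in(0,3,6):
  for r,z in((33,146),(23,186)):
    q=(proj(p,np.c_[516.8+r*np.cos(th),276.4+r*np.sin(th),0*th+z+dz])-[100,60])*1.25;print(dz,r,q.min(0).round(1),q.max(0).round(1))
im=cv2.resize(p['im'][110:260,190:320],(650,750),interpolation=cv2.INTER_CUBIC)
cv2.imwrite('pics/w7d.png',cv2.resize(im[:,:,::-1],(520,600)))
```

```text
0 33 [139.2 112.3] [253.2 222.2]
0 23 [149.2 145.3] [243.4 234.7]
3 33 [138.5 113.1] [253.9 224.1]
3 23 [148.5 146.6] [244.1 237.2]
6 33 [137.8 113.9] [254.6 226.1]
6 23 [147.8 148.1] [244.8 239.8]
```

View pics/w7d.png

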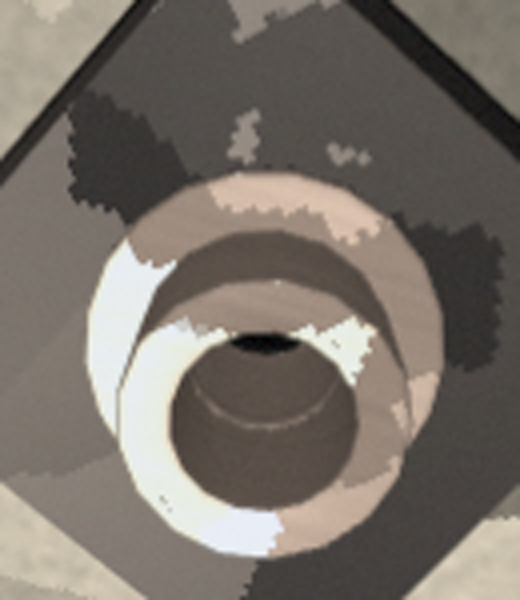

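The flange sits on the face with no gap or shadow, at x≈212–301 in w7, and its size matches the seated height. The post tops are hidden again, so the carriage is back up. The spindle stands upright and nothing touches the gripper. I'm handing it in.

```bash
python3 -c "
from h import *
print(arm.job_done())"
```

```text
the job is handed in; nothing more can be done
None
```

The job is handed in, no verdict came back: by force readings and final pictures the slim sleeve is seated flush in the dark grey carriage and released, the carriage is back up, the spindle still stands, and nothing else was touched.

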